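# Stack the carry caddy, turned half round, on the sprung crate and click it home

## Task

The white caddy and the grey crate are a stack-or-nest pair: orange end over orange end the caddy drops deep inside, orange ends opposite it stacks on top. The crate still holds a tin and an egg timer, so pick the caddy up by its handle bar, turn it half round and stack it on the crate, pressing it down gently but firmly until both spring catches have clicked over it and it sits fully home; then let go. Do not force it, do not press the caddy on the things inside, and leave the things standing round it where they are.

Things in the scene. Friction and masses are not known exactly. Their poses are not given: they have to be found in the camera images.
- caddy: White open plastic carry caddy, 160 x 112 mm, 60 mm high, about 0.3 kg. Origin at the centre of its underside, z up, x along its length to its orange end. Four square bosses (16 x 16 mm, 2 to 18 mm above the underside) stick out of the long sides to y = +-72 mm, at x = +60 and -20 mm: not symmetric, so it stacks one way round and nests the other.
- caddy_grip (a point): Centre of the caddy's handle bar: a level bar 96 mm long along the caddy's x, 14 mm thick along its y, 18 mm high, its centre 96 mm above the underside and 36 mm above the rim; free space under it. Pinch across the 14 mm at its middle from above.
- caddy_mark (a point): Middle of the caddy's orange end rim, at x = +80, z = +60 mm in the caddy.
- caddy_bead (a point): Bead under the caddy's orange end, at x = +84, z = +5.5 mm in the caddy; there is one like it at x = -84. Radius 4 mm, 40 mm long along y, reaching to x = +-88 mm. The crate's catches click over these beads.
- crate: Grey open crate, 190 x 130 mm, 95 mm high, walls 4, floor 5 mm. Origin at the centre of its underside, 34 mm over the worktop; z up, x to its orange end. Spring feet on a fixed stand: under more than about 2 to 5 N it sinks 1 mm per 0.8 N, damped, at most 22 mm, and rises again; it moves no other way. Stacked home, the caddy's underside is 77 mm above the crate's, both centred and level.
- crate_mark (a point): Middle of the crate's orange end rim, at x = +93, z = +95 mm in the crate.
- crate_seat (a point): Bottom of a shallow slot in the crate's left wall, at x = +20, y = +63, z = +79 mm in the crate. Both long walls have open-topped slots 20 mm wide for the bosses: shallow (bottom 79 mm up) at x = +20 and -60 mm for stacking, deep (bottom 45 mm up) at x = +60 and -20 mm for nesting. If the bosses miss them, the caddy rides on the 95 mm rim, 16 mm above home: slide it, lightly loaded, till it drops.
- crate_catch (a point): Tip of the black spring catch in the crate's orange end wall, at x = +84.5, z = +88 mm in the crate; a like one at x = -84.5. Steep ramps meet the beads 14 mm before home and hold the caddy off; they click over 5 mm before home. As the feet give, hand height does not show it is home: pressing on to 17 N at the wrist (change from hanging free) brings it home. Over 25 N on the crate is forcing.
- tin: Food tin, 75 mm diameter, 58 mm high, standing inside the crate in its half away from the orange end. Origin at the centre of its underside.
- timer: Red and white egg timer, 62 mm diameter, 54 mm high, standing inside the crate in its half at the orange end. Origin at the centre of its underside.
- spice_jar: Spice jar with dark cap, 41 mm diameter, 105 mm high, on the worktop between and behind caddy and crate. Origin at the centre of its underside.
- mug: Cream mug, 82 x 115 x 94 mm, on the worktop at the right. Origin at the centre of its underside.
- jam: Jam jar with red lid, 65 mm diameter, 86 mm high, on the worktop at the left. Origin at the centre of its underside.
Mind the look-alikes: they are no part of the job. What is shaped like the timer but purple or yellow is not meant.

How it is judged:
On the way, in this order (a step that is already met when the one before it is completed fails the run):
1. the caddy is lifted clear of the worktop by its handle, upright (height (world z) of caddy above 0.05 m and angle between caddy's own z axis and vertical below 0.3 rad and contact force between the fingers and caddy above 1 N), for 0.2 s.
2. the caddy, turned half round, is on the crate and clicked home (x of caddy_mark in the frame of crate below -0.06 m and z of caddy in the frame of crate between 0.074 and 0.0795 m and horizontal distance between caddy and crate below 0.01 m), for 0.1 s.
At the end, for the whole second after the job is handed in: The caddy stands stacked on the crate, orange ends opposite, clicked home (underside 74 to 79.5 mm above the crate's underside), within 10 mm of its centre, 0.1 rad along it and 0.03 rad of level, released and at rest; tin and timer upright in the crate (all of step 2 and angle between the z axis of caddy and the z axis of crate, either way round below 0.03 rad and angle between the x axis of caddy and the x axis of crate, either way round below 0.1 rad and linear speed of caddy below 0.02 m/s and angle between each of tin, timer's own z axis and vertical below 0.2 rad); the robot touches nothing.
It fails at once if the caddy is forced against the crate (over 25 N) (contact force between caddy and crate above 25 N).
It fails at once if the caddy presses on the tin or the egg timer (contact force between caddy and tin above 2 N or contact force between caddy and timer above 2 N).
It fails at once if the spice jar is shifted over 2 cm or knocked over (distance of spice_jar from where it was at the start of the episode above 0.02 m or angle between spice_jar's own z axis and vertical above 0.5 rad).
It fails at once if the mug is shifted over 2 cm or knocked over (distance of mug from where it was at the start of the episode above 0.02 m or angle between mug's own z axis and vertical above 0.5 rad).
It fails at once if the jam jar is shifted over 2 cm or knocked over (distance of jam from where it was at the start of the episode above 0.02 m or angle between jam's own z axis and vertical above 0.5 rad).
It also fails if it takes over 61 s, if anything falls off the work surface, if the arm or the gripper's body presses on something with over 40 N, if the wrist force passes 120 N, or if a joint passes its speed limit or range.

## Robot

A 6-joint arm with a two-finger parallel gripper is mounted at the origin on a cart in front of the work surface, level with it; the furniture and walls round the work are solid. World frame = base frame: x ahead of the robot, y to its left, z up, the work surface at z = 0. Lengths are in m, angles in rad, forces in N, time in s.
With the tool pointing down it reaches from about 0.375 to 0.9 m from the base axis. Payload 3.1 kg.
Tool frame: the origin (TCP) lies midway between the tips of the shut fingers; the grasp point (between the pads) lies 19 mm behind it; z points along the fingers, y is the line along which they close (so a half turn about z gives the same grasp; the last joint's range is limited). The gripper opens to 85 mm and grips with 20 to 120 N. Pads are 22 mm wide; open, the fingers measure 114 mm over their backs; the gripper's body (76 mm by 85 mm) begins 54 mm behind the grasp point. The pads swing forward as they close: fully open they stand 13 mm farther back than shut.
Start: joints at [-1.492, 0.527, 1.433, -0, 1.181, -0.178], TCP at [0.159, -0.604, 0.231] pointing down, gripper open.
Joint ranges: [-3.08, 3.08], [-0.75, 2.2], [0.22, 2.44], [-1.43, 4.57], [0, 2.65], [-2.85, 2.85]. Speed limits (rad/s): [2.79, 2.79, 3.14, 3.14, 3.14, 3.14].

## Interface

Orientations are given as a rotation vector (axis times angle).
In Python, from workcell import env gives the robot as it stands. The module is installed in compiled form; this text tells all that it offers.
- The arm moves only by the shell command python3 -m jog 'ROWS' [FORCE]. ROWS is JSON, a list of rows, each an object of numbers: "x", "y", "z": the shift along the world's x, y, z in cm; "roll": the turn about the world's z in degrees; "gripper": the finger opening in cm, from 0 to 8.54. A call has 1 to 20 rows; each row shifts and turns the commanded pose from where the row before left it; what a row does not reach is not made up. A row lasts 1/12 s, in which the tool goes at most 41.7 mm and 7.16 degrees, less where a joint would pass 70% of its speed; a pose out of reach is approached as far as the arm can. A call is refused whole if a number of a shift passes 4.17 or a number of a turn 7.16, either way. A call with a gripper value outside its range is refused whole. The fingers move at their own pace and stop on an object; FORCE is the grip in N (left out, the last holds). Time passes only in rows, so rows that do not move let the fingers close. It gives the time, the measured TCP pose, the force, the opening and the grip force at its end, in the units of the state.
- env.get_state(): the state, without advancing time (a new reading comes with each control period).
- env.grab_frame(name): name is "scene" or "top"; returns (picture, depth): 480x640x3 uint8, blue, green, red; 480x640 float32, m along the optical axis (not along the pixel's ray), 0 where there is no reading.
- env.calibration(name): a dict with "K" (3x3 intrinsics, pixels), "R" (3x3) and "t" (3): a world point X has camera coordinates R X + t. Camera axes: x right, y down, z forward; pixel columns grow to the right and rows downward; lengths in m; the calibration is good to about 2 mm. A picture is of the moment at which its call begins. calibration takes no time and is no camera call.
- env.hand_in(): hands the job in; it is judged then, once.
The state is a dict: "clock": time; "q": joint angles; "joint_velocities": joint speeds; "joint_torque": joint torques, N m; "tcp_pos": TCP position; "tool_rot": TCP orientation; "ft_force": force on the tool from outside, world axes, zero at the start; "moment": the same for the moment, N m; "width": finger opening in m; "gripper_force": force on a finger pad.
Only numpy, scipy, OpenCV 4.12 (cv2) and the standard library are available. Lean on these libraries where they do the work, as an engineer would, in place of code of your own. Each camera call takes 0.05 s, during which the arm holds its last target. There are 200 camera calls.

## Working session

There is one attempt and no reset: what is moved stays moved. The work goes in short steps, Python scripts to look and compute and a shell command to move; the robot and the scene stay as the last step left them, time stands still between calls to the robot, and variables do not carry over. Pictures are saved under pics/ and viewed, at most 10 in all, crops included, and the job is handed in when it is done.

```bash
mkdir -p pics
python3 - <<'E'
from workcell import env
import cv2,numpy as np
for n in("scene","top"):
    p,d=env.grab_frame(n);cv2.imwrite(f"pics/{n}0.png",p);np.savez(f"{n}0.npz",p=p,d=d)
    c=env.calibration(n);print(n,c['K'],c['R'],c['t'],-c['R'].T@c['t'])
s=env.get_state();print(s)
E
```

```text
scene [[433.11692182   0.         321.56448492]
 [  0.         433.11692182 245.11604987]
 [  0.           0.           1.        ]] [[-0.80579984 -0.59211928 -0.00902046]
 [-0.42341041  0.58672407 -0.69027422]
 [ 0.4140172  -0.5524035  -0.72349163]] [0.35492615 0.28217102 1.18603678] [-0.08556604  0.69977296  1.05606466]
top [[541.89150123   0.         323.09760668]
 [  0.         541.89150123 241.22822983]
 [  0.           0.           1.        ]] [[-2.77862243e-02 -9.99613751e-01 -5.23811374e-04]
 [-9.95343047e-01  2.77158917e-02 -9.23257731e-02]
 [ 9.23046303e-02 -2.04401263e-03 -9.95728717e-01]] [0.02057821 0.46656061 1.43940208] [0.33209618 0.01058128 1.47634034]
{'clock': 0.1, 'q': array([-1.49249626e+00,  5.28370188e-01,  1.43380483e+00, -3.88382105e-06,
        1.18137621e+00, -1.78506746e-01]), 'joint_velocities': array([-0.00104664, -0.00055792, -0.00420121, -0.00164471,  0.00011658,
       -0.00084353]), 'joint_torque': array([ 3.62812152e-04, -4.43301952e+01, -1.78586447e+01, -2.66443240e-04,
        3.85653373e-03,  8.37596701e-06]), 'tcp_pos': array([ 0.15871738, -0.60383672,  0.23042356]), 'tool_rot': array([-3.11378933e+00, -4.02035426e-01, -1.48352371e-04]), 'ft_force': array([0.61310702, 0.56506965, 0.44408732]), 'moment': array([0.00934444, 0.02358242, 0.01026645]), 'gripper_force': 0.0, 'width': 0.08540444174056189}
```

View pics/scene0.png

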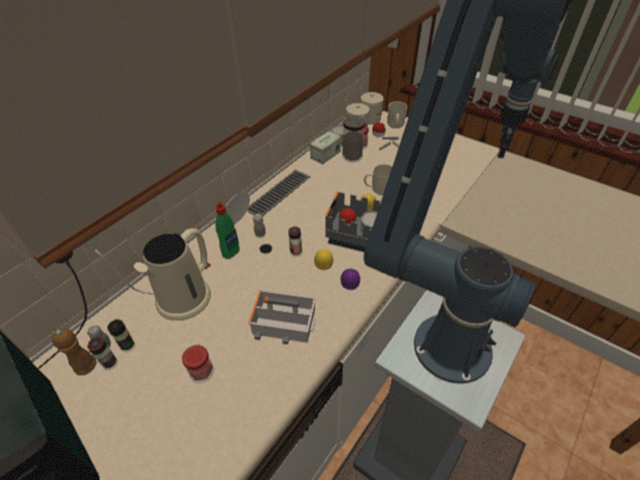

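View pics/top0.png

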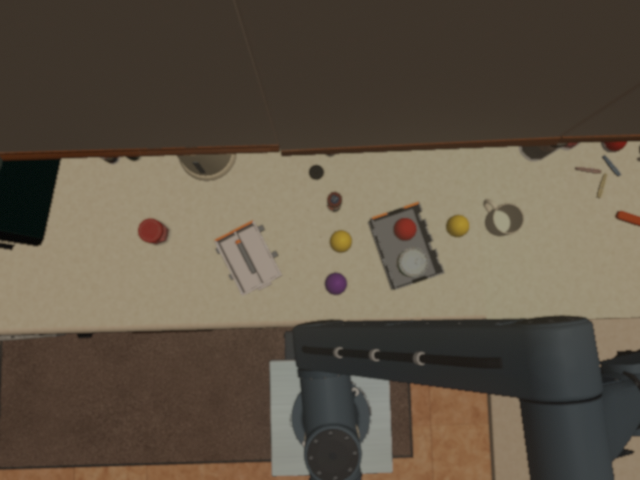

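The scene shows the caddy at (283,317) and the crate at (355,220). In the top view the caddy is at (248,257) with its orange rim at (235,230), and the crate is at (405,247) with its orange rim at (395,212). The orange ends point nearly the same way.

- **Caddy or crate look-alikes:** none. The only white tub with a bar is the one at (248,257).
- **Timer look-alikes:** yellow (341,241), purple (336,283) and yellow (458,225). The real red timer is inside the crate at (405,229).

Next I'll measure with depth and masks.

```bash
cat > h.py <<'E'
import numpy as np,cv2
from workcell import env
def cloud(d,n):
    c=env.calibration(n);K,R,t=c['K'],c['R'],c['t']
    v,u=np.mgrid[:480,:640]
    P=np.stack([(u-K[0,2])/K[0,0]*d,(v-K[1,2])/K[1,1]*d,d],-1)
    return (P-t)@R
def ray(u,v,z,n):
    c=env.calibration(n);o=-c['R'].T@c['t']
    r=c['R'].T@np.linalg.inv(c['K'])@np.array([u,v,1.]);return o+r*(z-o[2])/r[2]
def onplane(mask,z,n):
    v,u=np.nonzero(mask);return np.array([ray(a,b,z,n)[:2] for a,b in zip(u,v)])
def rect(P):
    r=cv2.minAreaRect((P*1000).astype(np.float32));return np.round(r[0],1),np.round(r[1],1),round(r[2],1)
E
python3 - <<'E'
from h import *
f=np.load('top0.npz');p,d=f['p'],f['d'];X=cloud(d,'top');z=X[...,2]
hsv=cv2.cvtColor(p,cv2.COLOR_BGR2HSV)
def box(x0,y0,x1,y1):
    m=np.zeros((480,640),bool);m[y0:y1,x0:x1]=1;return m
cb,kb=box(205,212,295,300),box(362,198,447,295)
print('table z',np.median(z[box(60,260,130,310)]))
bar=cb&(z>.085)&(z<.125)&(d>0);print('bar',bar.sum(),rect(X[bar][:,:2]),np.median(z[bar]))
rim=cb&(z>.045)&(z<.075);print('caddy rim',rim.sum(),rect(X[rim][:,:2]),np.median(z[rim]))
rim=kb&(z>.118)&(z<.145);print('crate rim',rim.sum(),rect(X[rim][:,:2]),np.median(z[rim]))
o=(hsv[...,0]>4)&(hsv[...,0]<18)&(hsv[...,1]>150)&(hsv[...,2]>90)
for b,h,n in((cb,.06,'caddy orange'),(kb,.129,'crate orange')):
    m=o&b;P=onplane(m,h,'top');print(n,len(P),rect(P),P.mean(0))
for n,b in(('jar',box(322,185,345,213)),('yel',box(328,228,355,255)),('purp',box(323,270,350,297)),('yel2',box(445,212,472,240)),('mug',box(483,197,525,237)),('jam',box(135,215,170,247))):
    m=b&(z>.02)&(d>0);print(n,X[m][:,:2].mean(0),np.percentile(z[m],98))
crop=p[190:310,200:480];cv2.imwrite('pics/crop0.png',cv2.resize(crop,None,fx=2.8,fy=2.8,interpolation=cv2.INTER_CUBIC))
E
```

```text
table z 0.00011448423193008242
bar 214 (array([425.9, 206.3]), array([94.7, 15.1]), 26.0) 0.10355770050428971
caddy rim 577 (array([426.5, 206.4]), array([167.2, 117.3]), 26.0) 0.05909508614641866
crate rim 468 (array([ 441.9, -202.3]), array([191.6, 130.7]), 17.2) 0.12838030735455686
caddy orange 53 (array([483.8, 235.5]), array([33.2, 97.1]), 25.3) [0.49467789 0.24089682]
crate orange 82 (array([ 494., -186.]), array([ 77.6, 117.2]), 17.5) [ 0.50744553 -0.18152092]
jar [ 0.56258081 -0.02412677] 0.11071522616677772
yel [ 0.46386185 -0.03907352] 0.05796330835302535
purp [ 0.35219122 -0.02283513] 0.05766077896667407
yel2 [ 0.49682924 -0.35242979] 0.0565666160639036
mug [ 0.51289371 -0.46760087] 0.09554366515227519
jam [0.4998702 0.4485462] 0.09052426581675158
```

View pics/crop0.png

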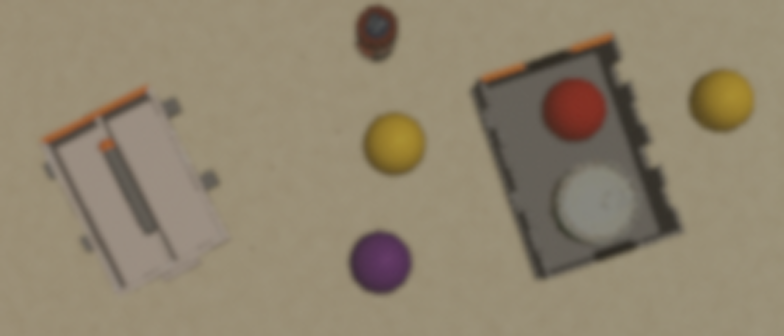

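Caddy: centre (0.426, 0.206), yaw 26°. Crate: centre (0.442, -0.202), yaw 17.2°. The crop confirms the white caddy at left with its bar, and the grey crate at right holding the red timer and the tin. First I'll go over the crate to a point above the caddy, turning the tool +11° so its y axis lies across the bar. The carry will then need about +171°.

```bash
python3 -m jog '[{"x":2.08,"y":2.88,"z":0.1},{"x":2.08,"y":2.88,"z":0.1},{"x":2.08,"y":2.88,"z":0.1},{"x":2.08,"y":2.88,"z":0.1},{"x":2.08,"y":2.88,"z":0.1},{"x":2.08,"y":2.88,"z":0.1},{"x":2.08,"y":2.88,"z":0.1},{"x":2.08,"y":2.88,"z":0.1},{"x":2.08,"y":2.88,"z":0.1},{"x":2.08,"y":2.88,"z":0.1},{"x":2.08,"y":2.88},{"x":2.08,"y":2.88},{"x":2.08,"y":2.88},{"x":2.08,"y":2.88}]'
python3 -m jog '[{"y":3.38,"x":-0.2,"roll":1.13},{"y":3.38,"x":-0.2,"roll":1.13},{"y":3.38,"x":-0.2,"roll":1.13},{"y":3.38,"x":-0.2,"roll":1.13},{"y":3.38,"x":-0.2,"roll":1.13},{"y":3.38,"x":-0.2,"roll":1.13},{"y":3.38,"x":-0.2,"roll":1.13},{"y":3.38,"x":-0.2,"roll":1.13},{"y":3.38,"x":-0.2,"roll":1.13},{"y":3.38,"x":-0.2,"roll":1.13},{"y":3.38,"x":-0.2},{"y":3.38,"x":-0.2},{"x":0},{"x":0}]'
```

```text
invalid input at $[0]: expected keys x, y, z, roll, gripper
invalid input at $[0]: expected keys x, y, z, roll, gripper
```

```bash
python3 -m jog '[{"x":2.08,"y":2.88,"z":0.1,"roll":0,"gripper":8.5},{"x":2.08,"y":2.88,"z":0.1,"roll":0,"gripper":8.5},{"x":2.08,"y":2.88,"z":0.1,"roll":0,"gripper":8.5},{"x":2.08,"y":2.88,"z":0.1,"roll":0,"gripper":8.5},{"x":2.08,"y":2.88,"z":0.1,"roll":0,"gripper":8.5},{"x":2.08,"y":2.88,"z":0.1,"roll":0,"gripper":8.5},{"x":2.08,"y":2.88,"z":0.1,"roll":0,"gripper":8.5},{"x":2.08,"y":2.88,"z":0.1,"roll":0,"gripper":8.5},{"x":2.08,"y":2.88,"z":0.1,"roll":0,"gripper":8.5},{"x":2.08,"y":2.88,"z":0.1,"roll":0,"gripper":8.5},{"x":2.08,"y":2.88,"z":0,"roll":0,"gripper":8.5},{"x":2.08,"y":2.88,"z":0,"roll":0,"gripper":8.5},{"x":2.08,"y":2.88,"z":0,"roll":0,"gripper":8.5},{"x":2.08,"y":2.88,"z":0,"roll":0,"gripper":8.5}]'
python3 -m jog '[{"x":-0.2,"y":3.38,"z":0,"roll":1.13,"gripper":8.5},{"x":-0.2,"y":3.38,"z":0,"roll":1.13,"gripper":8.5},{"x":-0.2,"y":3.38,"z":0,"roll":1.13,"gripper":8.5},{"x":-0.2,"y":3.38,"z":0,"roll":1.13,"gripper":8.5},{"x":-0.2,"y":3.38,"z":0,"roll":1.13,"gripper":8.5},{"x":-0.2,"y":3.38,"z":0,"roll":1.13,"gripper":8.5},{"x":-0.2,"y":3.38,"z":0,"roll":1.13,"gripper":8.5},{"x":-0.2,"y":3.38,"z":0,"roll":1.13,"gripper":8.5},{"x":-0.2,"y":3.38,"z":0,"roll":1.13,"gripper":8.5},{"x":-0.2,"y":3.38,"z":0,"roll":1.13,"gripper":8.5},{"x":-0.2,"y":3.38,"z":0,"roll":0,"gripper":8.5},{"x":-0.2,"y":3.38,"z":0,"roll":0,"gripper":8.5},{"x":0,"y":0,"z":0,"roll":0,"gripper":8.5},{"x":0,"y":0,"z":0,"roll":0,"gripper":8.5}]'
```

```text
clock: 1.27
tcp_pos: [0.4505, -0.1995, 0.2411]
tool_rot: [-3.115, -0.402, 0.001]
ft_force: [-0.0, -0.6, 0.1]
width: 0.0849
gripper_force: 0.0
clock: 2.43
tcp_pos: [0.4252, 0.2057, 0.241]
tool_rot: [3.059, 0.713, -0.001]
ft_force: [0.5, -0.5, -0.0]
width: 0.0853
gripper_force: 0.0
```

```bash
python3 -m jog '[{"x":0.1,"y":0,"z":-2,"roll":0,"gripper":5},{"x":0,"y":0,"z":-2,"roll":0,"gripper":5},{"x":0,"y":0,"z":-2,"roll":0,"gripper":5},{"x":0,"y":0,"z":-2,"roll":0,"gripper":5},{"x":0,"y":0,"z":-2,"roll":0,"gripper":5},{"x":0,"y":0,"z":-2,"roll":0,"gripper":5},{"x":0,"y":0,"z":-2,"roll":0,"gripper":5},{"x":0,"y":0,"z":-1.5,"roll":0,"gripper":5},{"x":0,"y":0,"z":-0.7,"roll":0,"gripper":5},{"x":0,"y":0,"z":-0.2,"roll":0,"gripper":5},{"x":0,"y":0,"z":0,"roll":0,"gripper":5},{"x":0,"y":0,"z":0,"roll":0,"gripper":2.5},{"x":0,"y":0,"z":0,"roll":0,"gripper":2.0},{"x":0,"y":0,"z":0,"roll":0,"gripper":1.6},{"x":0,"y":0,"z":0,"roll":0,"gripper":0.5},{"x":0,"y":0,"z":0,"roll":0,"gripper":0},{"x":0,"y":0,"z":0,"roll":0,"gripper":0},{"x":0,"y":0,"z":0,"roll":0,"gripper":0}]' 60
```

```text
clock: 3.93
tcp_pos: [0.4272, 0.2048, 0.0779]
tool_rot: [-3.061, -0.707, -0.002]
ft_force: [-1.8, 3.1, 7.3]
width: 0.0134
gripper_force: 61.0
```

```bash
python3 -m jog '[{"x":0,"y":0,"z":0.5,"roll":0,"gripper":0},{"x":0,"y":0,"z":1,"roll":0,"gripper":0},{"x":0,"y":0,"z":1.5,"roll":0,"gripper":0},{"x":0,"y":0,"z":2,"roll":0,"gripper":0},{"x":0,"y":0,"z":2,"roll":0,"gripper":0},{"x":0,"y":0,"z":2,"roll":0,"gripper":0},{"x":0,"y":0,"z":2,"roll":0,"gripper":0},{"x":0,"y":0,"z":2,"roll":0,"gripper":0},{"x":0,"y":0,"z":2,"roll":0,"gripper":0},{"x":0,"y":0,"z":1.5,"roll":0,"gripper":0},{"x":0,"y":0,"z":1,"roll":0,"gripper":0},{"x":0,"y":0,"z":0.5,"roll":0,"gripper":0},{"x":0,"y":0,"z":0,"roll":0,"gripper":0},{"x":0,"y":0,"z":0,"roll":0,"gripper":0},{"x":0,"y":0,"z":0,"roll":0,"gripper":0}]'
```

```text
clock: 5.18
tcp_pos: [0.4261, 0.204, 0.2563]
tool_rot: [3.061, 0.707, -0.004]
ft_force: [-0.1, -0.2, -2.5]
width: 0.013
gripper_force: 59.9
```

```bash
python3 -m jog '[{"x":0,"y":-0.6,"z":0,"roll":2,"gripper":0},{"x":0,"y":-1.2,"z":0,"roll":4,"gripper":0},{"x":0.1,"y":-2,"z":0,"roll":6,"gripper":0},{"x":0.1,"y":-2,"z":0,"roll":7,"gripper":0},{"x":0.1,"y":-2,"z":0,"roll":7,"gripper":0},{"x":0.1,"y":-2,"z":0,"roll":7,"gripper":0},{"x":0.1,"y":-2,"z":0,"roll":7,"gripper":0},{"x":0.1,"y":-2,"z":0,"roll":7,"gripper":0},{"x":0.1,"y":-2,"z":0,"roll":7,"gripper":0},{"x":0.1,"y":-2,"z":0,"roll":7,"gripper":0},{"x":0.1,"y":-2,"z":0,"roll":7,"gripper":0},{"x":0.1,"y":-2,"z":0,"roll":7,"gripper":0},{"x":0.1,"y":-2,"z":0,"roll":7,"gripper":0},{"x":0.1,"y":-2,"z":0,"roll":7,"gripper":0},{"x":0.1,"y":-2,"z":0,"roll":7,"gripper":0},{"x":0.1,"y":-2,"z":0,"roll":7,"gripper":0},{"x":0.1,"y":-2,"z":0,"roll":7,"gripper":0},{"x":0.1,"y":-2,"z":0,"roll":7,"gripper":0},{"x":0,"y":-2,"z":0,"roll":7,"gripper":0},{"x":0,"y":-2,"z":0,"roll":7,"gripper":0}]'
python3 -m jog '[{"x":0,"y":-1.8,"z":0,"roll":7,"gripper":0},{"x":0,"y":-1,"z":0,"roll":7,"gripper":0},{"x":0,"y":0,"z":0,"roll":7,"gripper":0},{"x":0,"y":0,"z":0,"roll":7,"gripper":0},{"x":0,"y":0,"z":0,"roll":6,"gripper":0},{"x":0,"y":0,"z":0,"roll":4,"gripper":0},{"x":0,"y":0,"z":0,"roll":2.2,"gripper":0},{"x":0,"y":0,"z":0,"roll":0,"gripper":0},{"x":0,"y":0,"z":0,"roll":0,"gripper":0},{"x":0,"y":0,"z":0,"roll":0,"gripper":0},{"x":0,"y":0,"z":0,"roll":0,"gripper":0}]'
python3 - <<'E'
from h import *
for n in("scene","top"):
    p,d=env.grab_frame(n);cv2.imwrite(f"pics/{n}1.png",p);np.savez(f"{n}1.npz",p=p,d=d)
f=cv2.imread('pics/scene1.png')[120:300,280:480];g=cv2.imread('pics/top1.png')[170:310,330:486]
cv2.imwrite('pics/both1.png',np.hstack([cv2.resize(f,(400,360)),cv2.resize(g,(400,360))]))
print({k:np.round(v,4) for k,v in env.get_state().items() if k in('clock','tcp_pos','tool_rot','ft_force','moment','q')})
E
```

```text
clock: 6.85
tcp_pos: [0.4423, -0.1744, 0.2561]
tool_rot: [-0.616, -3.078, -0.002]
ft_force: [0.3, 0.4, -2.1]
width: 0.013
gripper_force: 59.8
clock: 7.77
tcp_pos: [0.4428, -0.2016, 0.257]
tool_rot: [0.469, -3.106, -0.001]
ft_force: [0.7, 0.4, -2.6]
width: 0.0129
gripper_force: 59.8
{'clock': np.float64(7.8667), 'q': array([-0.6573,  0.3073,  1.739 , -0.    ,  1.0955, -2.5282]), 'tcp_pos': array([ 0.4429, -0.2016,  0.2572]), 'tool_rot': array([ 4.6960e-01, -3.1061e+00, -3.0000e-04]), 'ft_force': array([ 0.1602,  0.1191, -3.3423]), 'moment': array([-0.0019, -0.0043,  0.0431])}
```

View pics/both1.png

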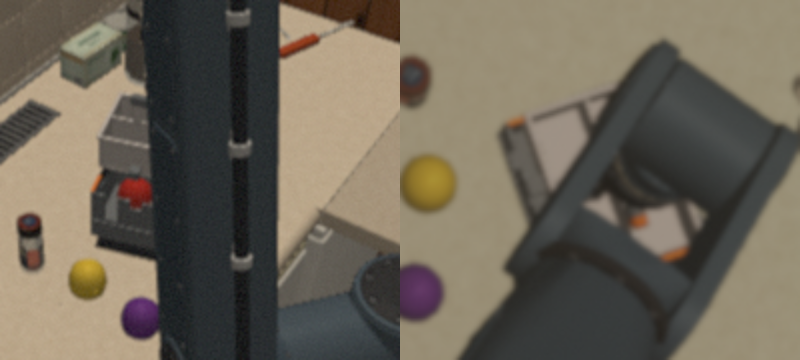

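The caddy hangs over the crate with its orange end toward the robot, near (670,250) in the right half. The crate's orange end shows at (515,123), so the ends are opposite. Next I'll measure how far the visible rim is from the crate centre.

Run:
```python
from h import *
f=np.load('top1.npz');p,d=f['p'],f['d'];X=cloud(d,'top');z=X[...,2]
m=np.zeros((480,640),bool);m[175:305,360:470]=1
hsv=cv2.cvtColor(p,cv2.COLOR_BGR2HSV)
arm=(hsv[...,2]<85)
k=np.radians(17.2);c=np.array([.4419,-.2023]);A=np.array([[np.cos(k),np.sin(k)],[-np.sin(k),np.cos(k)]])
r=m&(abs(z-.238)<.012)&~arm
L=(X[r][:,:2]-c)@A.T*1000
print(r.sum(),'z',np.percentile(z[r],[10,50,90]),'x ext',np.percentile(L[:,0],[0,1,50,99,100]),'y ext',np.percentile(L[:,1],[0,1,99,100]))
# left long side: top-outer edge line fit
s=[]
for a in range(-70,75,6):
    q=L[(abs(L[:,0]-a)<3)]
    if len(q)>2:s.append((a,q[:,1].max(),q[:,1].min()))
print(np.round(s,1).tolist())
s=[]
for a in range(-54,56,6):
    q=L[(abs(L[:,1]-a)<3)]
    if len(q)>2:s.append((a,q[:,0].max(),q[:,0].min()))
print(np.round(s,1).tolist())
o=m&(hsv[...,0]>4)&(hsv[...,0]<18)&(hsv[...,1]>150)&(hsv[...,2]>90)&(z>.2)
L=(X[o][:,:2]-c)@A.T*1000;print('orange',o.sum(),L.mean(0),L.min(0),L.max(0),z[o].mean())
```

```text
276 z [0.23335524 0.23843062 0.24174272] x ext [-79.46735373 -78.68170613  68.52684034  86.10781032  86.78300194] y ext [-58.24857316 -56.68302529  59.31044336  59.58639723]
[[-58.0, -52.1, -57.2], [-52.0, 0.1, -57.7], [-46.0, 3.2, -58.2], [-40.0, 1.6, -55.6], [14.0, 57.4, 55.2], [20.0, 58.9, 53.5], [26.0, 59.5, 54.5], [32.0, 59.2, 54.5], [38.0, 59.0, 53.5], [44.0, 58.9, 54.7], [50.0, 59.3, 54.2], [56.0, 59.6, 54.5], [62.0, 58.4, -0.8], [68.0, 59.2, -0.2], [74.0, 58.9, -1.3]]
[[-54.0, -37.8, -60.2], [-36.0, -73.6, -79.5], [-30.0, 85.5, -78.5], [-24.0, 85.7, -79.2], [-18.0, 86.3, -79.2], [-12.0, 86.0, 80.2], [-6.0, 86.1, 80.4], [0.0, 86.8, -54.0], [6.0, 85.7, -47.5], [12.0, 86.2, 80.4], [18.0, 85.6, 80.7], [24.0, 85.6, 80.2], [30.0, 85.4, 80.5], [36.0, 85.7, 80.3], [42.0, 85.2, 80.2], [48.0, 85.5, 79.9], [54.0, 85.9, 13.6]]
orange 38 [-59.04146708 -11.76650252] [-79.46735373 -36.54310142] [-34.73399668  31.56307859] 0.26656691765501317
```

The caddy is +3.3 mm along the crate's x and +0.7 mm along its y. That means a world shift of (-0.30, -0.16) cm. I'll correct that and go down to about 8 mm above first contact.

```bash
python3 -m jog '[{"x":-0.1,"y":-0.06,"z":-0.5,"roll":0,"gripper":0},{"x":-0.1,"y":-0.05,"z":-0.8,"roll":0,"gripper":0},{"x":-0.1,"y":-0.05,"z":-0.8,"roll":0,"gripper":0},{"x":0,"y":0,"z":-0.8,"roll":0,"gripper":0},{"x":0,"y":0,"z":-0.7,"roll":0,"gripper":0},{"x":0,"y":0,"z":-0.5,"roll":0,"gripper":0},{"x":0,"y":0,"z":-0.2,"roll":0,"gripper":0},{"x":0,"y":0,"z":0,"roll":0,"gripper":0},{"x":0,"y":0,"z":0,"roll":0,"gripper":0},{"x":0,"y":0,"z":0,"roll":0,"gripper":0},{"x":0,"y":0,"z":0,"roll":0,"gripper":0}]'
python3 -m jog '[{"x":0,"y":0,"z":-0.1,"roll":0,"gripper":0},{"x":0,"y":0,"z":-0.1,"roll":0,"gripper":0},{"x":0,"y":0,"z":-0.1,"roll":0,"gripper":0},{"x":0,"y":0,"z":-0.1,"roll":0,"gripper":0},{"x":0,"y":0,"z":-0.1,"roll":0,"gripper":0},{"x":0,"y":0,"z":-0.1,"roll":0,"gripper":0},{"x":0,"y":0,"z":0,"roll":0,"gripper":0},{"x":0,"y":0,"z":0,"roll":0,"gripper":0},{"x":0,"y":0,"z":0,"roll":0,"gripper":0},{"x":0,"y":0,"z":0,"roll":0,"gripper":0}]'
```

```text
clock: 8.78
tcp_pos: [0.4403, -0.2035, 0.2147]
tool_rot: [-0.47, 3.105, -0.001]
ft_force: [0.3, 0.5, -2.0]
width: 0.0133
gripper_force: 59.7
clock: 9.62
tcp_pos: [0.44, -0.2033, 0.2083]
tool_rot: [-0.47, 3.106, -0.0]
ft_force: [0.3, -0.4, -2.1]
width: 0.0126
gripper_force: 59.7
```

```bash
for i in 1 ; do python3 -m jog '[{"x":0,"y":0,"z":-0.1,"roll":0,"gripper":0},{"x":0,"y":0,"z":-0.1,"roll":0,"gripper":0},{"x":0,"y":0,"z":0,"roll":0,"gripper":0},{"x":0,"y":0,"z":0,"roll":0,"gripper":0},{"x":0,"y":0,"z":0,"roll":0,"gripper":0}]'; done
python3 -m jog '[{"x":0,"y":0,"z":-0.1,"roll":0,"gripper":0},{"x":0,"y":0,"z":-0.1,"roll":0,"gripper":0},{"x":0,"y":0,"z":0,"roll":0,"gripper":0},{"x":0,"y":0,"z":0,"roll":0,"gripper":0},{"x":0,"y":0,"z":0,"roll":0,"gripper":0}]'
python3 -m jog '[{"x":0,"y":0,"z":-0.1,"roll":0,"gripper":0},{"x":0,"y":0,"z":-0.1,"roll":0,"gripper":0},{"x":0,"y":0,"z":0,"roll":0,"gripper":0},{"x":0,"y":0,"z":0,"roll":0,"gripper":0},{"x":0,"y":0,"z":0,"roll":0,"gripper":0}]'
```

```text
clock: 10.03
tcp_pos: [0.4399, -0.2033, 0.2063]
tool_rot: [0.47, -3.106, -0.0]
ft_force: [-0.4, 0.4, -3.1]
width: 0.0128
gripper_force: 59.7
clock: 10.45
tcp_pos: [0.4399, -0.2033, 0.2043]
tool_rot: [0.47, -3.106, -0.0]
ft_force: [-0.5, -0.2, -2.9]
width: 0.0133
gripper_force: 59.9
clock: 10.87
tcp_pos: [0.4398, -0.2033, 0.2024]
tool_rot: [0.47, -3.106, 0.0]
ft_force: [-2.1, -0.7, -0.9]
width: 0.0129
gripper_force: 60.1
```

```bash
python3 -m jog '[{"x":0,"y":0,"z":-0.1,"roll":0,"gripper":0},{"x":0,"y":0,"z":-0.1,"roll":0,"gripper":0},{"x":0,"y":0,"z":0,"roll":0,"gripper":0},{"x":0,"y":0,"z":0,"roll":0,"gripper":0},{"x":0,"y":0,"z":0,"roll":0,"gripper":0}]'
python3 -m jog '[{"x":0,"y":0,"z":-0.1,"roll":0,"gripper":0},{"x":0,"y":0,"z":-0.1,"roll":0,"gripper":0},{"x":0,"y":0,"z":0,"roll":0,"gripper":0},{"x":0,"y":0,"z":0,"roll":0,"gripper":0},{"x":0,"y":0,"z":0,"roll":0,"gripper":0}]'
python3 -c "
from workcell import env;s=env.get_state();print(s['ft_force'],s['moment'])"
```

```text
clock: 11.28
tcp_pos: [0.4399, -0.2034, 0.2004]
tool_rot: [0.47, -3.106, 0.0]
ft_force: [-2.2, -1.1, 1.3]
width: 0.0129
gripper_force: 60.3
clock: 11.7
tcp_pos: [0.44, -0.2034, 0.1983]
tool_rot: [-0.47, 3.106, -0.0]
ft_force: [-2.3, -1.0, 1.3]
width: 0.0129
gripper_force: 60.4
[-2.33733593 -1.03536518  1.29553001] [-0.09281878  0.28820601 -0.04232796]
```

```bash
python3 -m jog '[{"x":-0.05,"y":-0.015,"z":0,"roll":0,"gripper":0},{"x":-0.05,"y":-0.015,"z":0,"roll":0,"gripper":0},{"x":0,"y":0,"z":0,"roll":0,"gripper":0},{"x":0,"y":0,"z":0,"roll":0,"gripper":0},{"x":0,"y":0,"z":0,"roll":0,"gripper":0}]'
python3 -m jog '[{"x":0,"y":0,"z":-0.1,"roll":0,"gripper":0},{"x":0,"y":0,"z":-0.1,"roll":0,"gripper":0},{"x":0,"y":0,"z":0,"roll":0,"gripper":0},{"x":0,"y":0,"z":0,"roll":0,"gripper":0},{"x":0,"y":0,"z":0,"roll":0,"gripper":0}]'
```

```text
clock: 12.12
tcp_pos: [0.4393, -0.2036, 0.1984]
tool_rot: [-0.47, 3.106, -0.0]
ft_force: [-0.7, -0.3, 2.3]
width: 0.0131
gripper_force: 60.5
clock: 12.53
tcp_pos: [0.4392, -0.2037, 0.1964]
tool_rot: [-0.47, 3.106, -0.001]
ft_force: [-0.1, 0.7, 2.3]
width: 0.0132
gripper_force: 60.6
```

Run:
```python
from h import *
for n in("scene","top"):
    p,d=env.grab_frame(n);np.savez(f"{n}2.npz",p=p,d=d);cv2.imwrite(f"pics/{n}2.png",p)
f=np.load('scene2.npz')['p'][150:270,310:390];g=np.load('top2.npz')['p'][170:310,340:486]
cv2.imwrite('pics/both2.png',np.hstack([cv2.resize(f,(360,540),interpolation=2),cv2.resize(g,(420,540),interpolation=2)]))
s=env.get_state();print(s['ft_force'],s['moment'],s['tcp_pos'])
```

```text
[-1.50976681 -0.77514427  2.85128379] [ 0.00123997 -0.05014112 -0.01100118] [ 0.43916912 -0.20369426  0.19636814]
```

View pics/both2.png

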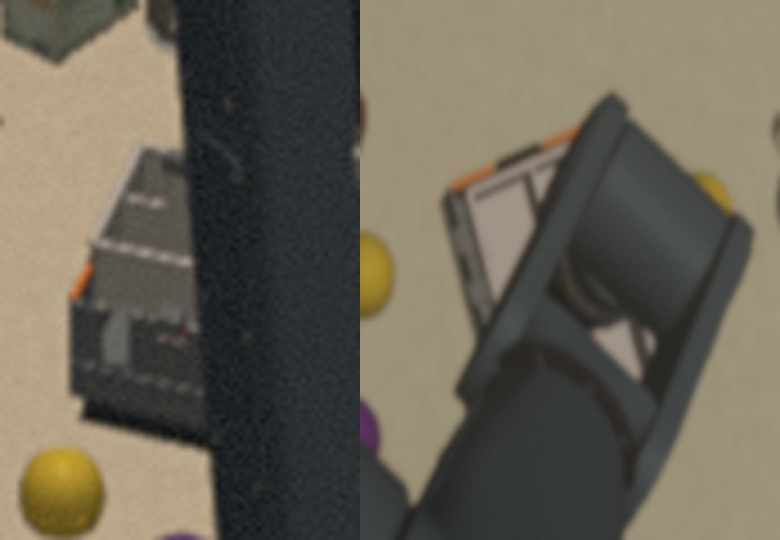

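The caddy sits centred over the crate. The crate's orange end is at (500,165) in the right half, and the side force has gone. I'll check the caddy-to-crate rim height with depth to tell rim from catches (home is 42 mm), then press on slowly.

```bash
cat > rel.py <<'E'
from h import *
def rel(d):
    X=cloud(d,'top');k=np.radians(17.2);c=np.array([.4419,-.2023])
    A=np.array([[np.cos(k),np.sin(k)],[-np.sin(k),np.cos(k)]])
    L=(X[...,:2]-c)@A.T*1000;z=X[...,2]*1000;ok=(d>0)&(L[...,0]>0)&(L[...,0]<75)
    a=ok&(abs(L[...,1]-55)<2)&(z>120);b=ok&(abs(L[...,1]-63)<2)&(z>95)&(z<150)
    e=(d>0)&(abs(L[...,0]-79)<2)&(L[...,1]>10)&(L[...,1]<45);f=(d>0)&(abs(L[...,0]-93)<2)&(L[...,1]>0)&(L[...,1]<60)
    g=(d>0)&(abs(L[...,0])<100)&(abs(L[...,1])<63)&(z>115)&(z<190)&(L[...,0]>70)
    for n,m in(('caddy side',a),('crate side',b),('caddy end',e),('crate end',f)):print(n,m.sum(),np.percentile(z[m],[25,50,75,90]).round(1) if m.any() else '')
if __name__=='__main__':
    rel(np.load('top2.npz')['d'])
E
python3 rel.py
python3 -m jog '[{"x":0,"y":0,"z":-0.1,"roll":0,"gripper":0},{"x":0,"y":0,"z":-0.1,"roll":0,"gripper":0},{"x":0,"y":0,"z":-0.1,"roll":0,"gripper":0},{"x":0,"y":0,"z":0,"roll":0,"gripper":0},{"x":0,"y":0,"z":0,"roll":0,"gripper":0},{"x":0,"y":0,"z":0,"roll":0,"gripper":0}]'
```

```text
caddy side 128 [145.2 176.4 507.3 564.8]
crate side 46 [115.3 123.6 128.5 136.8]
caddy end 25 [176.7 179.1 180.5 182.5]
crate end 37 [125.3 127.6 130.4 131.4]
clock: 13.13
tcp_pos: [0.4391, -0.2037, 0.1934]
tool_rot: [-0.47, 3.106, -0.001]
ft_force: [-0.9, -1.6, 4.7]
width: 0.013
gripper_force: 60.8
```

The caddy rim is 51 mm above the crate rim, about 9 mm short of home, so the bosses are in the slots and the beads are on the ramps. I'll press on.

```bash
python3 -m jog '[{"x":0,"y":0,"z":-0.1,"roll":0,"gripper":0},{"x":0,"y":0,"z":-0.1,"roll":0,"gripper":0},{"x":0,"y":0,"z":-0.1,"roll":0,"gripper":0},{"x":0,"y":0,"z":0,"roll":0,"gripper":0},{"x":0,"y":0,"z":0,"roll":0,"gripper":0},{"x":0,"y":0,"z":0,"roll":0,"gripper":0}]'
python3 -m jog '[{"x":0,"y":0,"z":-0.1,"roll":0,"gripper":0},{"x":0,"y":0,"z":-0.1,"roll":0,"gripper":0},{"x":0,"y":0,"z":-0.1,"roll":0,"gripper":0},{"x":0,"y":0,"z":0,"roll":0,"gripper":0},{"x":0,"y":0,"z":0,"roll":0,"gripper":0},{"x":0,"y":0,"z":0,"roll":0,"gripper":0}]'
```

```text
clock: 13.63
tcp_pos: [0.4392, -0.2037, 0.1906]
tool_rot: [-0.47, 3.106, -0.001]
ft_force: [-1.3, -0.0, 5.9]
width: 0.0126
gripper_force: 61.1
clock: 14.13
tcp_pos: [0.4392, -0.2038, 0.1878]
tool_rot: [-0.47, 3.105, -0.001]
ft_force: [-1.3, -0.3, 7.8]
width: 0.0132
gripper_force: 61.3
```

```bash
python3 -m jog '[{"x":0,"y":0,"z":-0.1,"roll":0,"gripper":0},{"x":0,"y":0,"z":-0.1,"roll":0,"gripper":0},{"x":0,"y":0,"z":-0.1,"roll":0,"gripper":0},{"x":0,"y":0,"z":0,"roll":0,"gripper":0},{"x":0,"y":0,"z":0,"roll":0,"gripper":0},{"x":0,"y":0,"z":0,"roll":0,"gripper":0}]'
python3 -m jog '[{"x":0,"y":0,"z":-0.1,"roll":0,"gripper":0},{"x":0,"y":0,"z":-0.1,"roll":0,"gripper":0},{"x":0,"y":0,"z":0,"roll":0,"gripper":0},{"x":0,"y":0,"z":0,"roll":0,"gripper":0},{"x":0,"y":0,"z":0,"roll":0,"gripper":0}]'
```

```text
clock: 14.63
tcp_pos: [0.4392, -0.2039, 0.185]
tool_rot: [-0.47, 3.105, -0.001]
ft_force: [-2.0, -0.2, 8.2]
width: 0.0129
gripper_force: 61.5
clock: 15.05
tcp_pos: [0.4391, -0.2039, 0.1825]
tool_rot: [0.47, -3.106, 0.001]
ft_force: [-0.2, -1.5, 4.7]
width: 0.0134
gripper_force: 61.0
```

The force dropped from 8.2 to 4.7 N, which looks like a click. I'll press on toward a 17 N change, so ft_z of about +14.

```bash
python3 -m jog '[{"x":0,"y":0,"z":-0.1,"roll":0,"gripper":0},{"x":0,"y":0,"z":-0.1,"roll":0,"gripper":0},{"x":0,"y":0,"z":-0.1,"roll":0,"gripper":0},{"x":0,"y":0,"z":0,"roll":0,"gripper":0},{"x":0,"y":0,"z":0,"roll":0,"gripper":0},{"x":0,"y":0,"z":0,"roll":0,"gripper":0}]'
python3 -m jog '[{"x":0,"y":0,"z":-0.1,"roll":0,"gripper":0},{"x":0,"y":0,"z":-0.1,"roll":0,"gripper":0},{"x":0,"y":0,"z":-0.1,"roll":0,"gripper":0},{"x":0,"y":0,"z":0,"roll":0,"gripper":0},{"x":0,"y":0,"z":0,"roll":0,"gripper":0},{"x":0,"y":0,"z":0,"roll":0,"gripper":0}]'
python3 -m jog '[{"x":0,"y":0,"z":-0.1,"roll":0,"gripper":0},{"x":0,"y":0,"z":-0.1,"roll":0,"gripper":0},{"x":0,"y":0,"z":0,"roll":0,"gripper":0},{"x":0,"y":0,"z":0,"roll":0,"gripper":0},{"x":0,"y":0,"z":0,"roll":0,"gripper":0}]'
python3 -c "
from workcell import env;s=env.get_state();print(s['ft_force'],s['moment'])"
```

```text
clock: 15.55
tcp_pos: [0.4392, -0.2039, 0.1798]
tool_rot: [-0.47, 3.106, -0.001]
ft_force: [-0.6, -0.8, 7.4]
width: 0.0129
gripper_force: 61.4
clock: 16.05
tcp_pos: [0.4392, -0.204, 0.177]
tool_rot: [-0.47, 3.106, -0.001]
ft_force: [-1.0, -1.0, 9.2]
width: 0.013
gripper_force: 61.7
clock: 16.47
tcp_pos: [0.4392, -0.204, 0.1752]
tool_rot: [-0.47, 3.106, -0.001]
ft_force: [-1.3, -1.0, 11.6]
width: 0.0129
gripper_force: 61.9
[-1.31347361 -0.9641653  11.61710865] [ 0.11889641  0.39895962 -0.04742984]
```

```bash
python3 -m jog '[{"x":0,"y":0,"z":-0.1,"roll":0,"gripper":0},{"x":0,"y":0,"z":-0.1,"roll":0,"gripper":0},{"x":0,"y":0,"z":0,"roll":0,"gripper":0},{"x":0,"y":0,"z":0,"roll":0,"gripper":0},{"x":0,"y":0,"z":0,"roll":0,"gripper":0}]'
python3 -m jog '[{"x":0,"y":0,"z":-0.1,"roll":0,"gripper":0},{"x":0,"y":0,"z":-0.05,"roll":0,"gripper":0},{"x":0,"y":0,"z":0,"roll":0,"gripper":0},{"x":0,"y":0,"z":0,"roll":0,"gripper":0},{"x":0,"y":0,"z":0,"roll":0,"gripper":0}]'
python3 - <<'E'
from rel import *
p,d=env.grab_frame('top');rel(d)
s=env.get_state();print(s['ft_force'],s['moment'],s['tcp_pos'])
E
```

```text
clock: 16.88
tcp_pos: [0.4392, -0.204, 0.1734]
tool_rot: [-0.471, 3.106, -0.002]
ft_force: [-1.6, 0.3, 13.6]
width: 0.0125
gripper_force: 62.2
clock: 17.3
tcp_pos: [0.4392, -0.204, 0.1721]
tool_rot: [-0.47, 3.106, -0.002]
ft_force: [-2.2, -0.8, 13.7]
width: 0.0128
gripper_force: 62.3
caddy side 92 [151.  156.  496.9 548.3]
crate side 41 [108.3 110.4 112.4 112.9]
caddy end 21 [152.7 154.1 156.2 157.6]
crate end 36 [110.6 114.5 115.7 116.8]
[-2.23047517 -0.83505238 13.55046378] [0.18820207 0.51302348 0.00916887] [ 0.43918864 -0.20399056  0.17206461]
```

```bash
python3 -m jog '[{"x":0,"y":0,"z":-0.1,"roll":0,"gripper":0},{"x":0,"y":0,"z":-0.05,"roll":0,"gripper":0},{"x":0,"y":0,"z":0,"roll":0,"gripper":0},{"x":0,"y":0,"z":0,"roll":0,"gripper":0},{"x":0,"y":0,"z":0,"roll":0,"gripper":0}]'
python3 -c "
from workcell import env;s=env.get_state();print(s['ft_force'],s['moment'])"
```

```text
clock: 17.77
tcp_pos: [0.4392, -0.204, 0.1707]
tool_rot: [-0.47, 3.106, -0.002]
ft_force: [-1.7, -0.0, 14.1]
width: 0.0131
gripper_force: 62.4
[-1.66393604 -0.03296204 14.11056855] [ 0.27712491  0.53447777 -0.04211542]
```

```bash
python3 -m jog '[{"x":0,"y":0,"z":-0.05,"roll":0,"gripper":0},{"x":0,"y":0,"z":-0.05,"roll":0,"gripper":0},{"x":0,"y":0,"z":0,"roll":0,"gripper":0},{"x":0,"y":0,"z":0,"roll":0,"gripper":0},{"x":0,"y":0,"z":0,"roll":0,"gripper":0}]'
python3 -c "
from workcell import env;s=env.get_state();print(s['ft_force'],s['moment'])"
```

```text
clock: 18.18
tcp_pos: [0.4392, -0.204, 0.1698]
tool_rot: [-0.47, 3.106, -0.002]
ft_force: [-1.9, 0.0, 15.3]
width: 0.0129
gripper_force: 62.5
[-1.85467562e+00  7.54466111e-03  1.52709818e+01] [ 0.29493468  0.53274389 -0.07710861]
```

About 18 N is reached. The height fits too: 0.170 plus about 18 mm of sink gives 0.188, which is home. I'll ease off with the feet, then open and look before retreating.

```bash
python3 -m jog '[{"x":0,"y":0,"z":0.2,"roll":0,"gripper":0},{"x":0,"y":0,"z":0.2,"roll":0,"gripper":0},{"x":0,"y":0,"z":0.2,"roll":0,"gripper":0},{"x":0,"y":0,"z":0.2,"roll":0,"gripper":0},{"x":0,"y":0,"z":0.2,"roll":0,"gripper":0},{"x":0,"y":0,"z":0.2,"roll":0,"gripper":0},{"x":0,"y":0,"z":0.2,"roll":0,"gripper":0},{"x":0,"y":0,"z":0.1,"roll":0,"gripper":0},{"x":0,"y":0,"z":0.1,"roll":0,"gripper":0},{"x":0,"y":0,"z":0,"roll":0,"gripper":0},{"x":0,"y":0,"z":0,"roll":0,"gripper":0},{"x":0,"y":0,"z":0,"roll":0,"gripper":0}]'
python3 - <<'E'
from rel import *
p,d=env.grab_frame('top');rel(d)
s=env.get_state();print(s['ft_force'],s['moment'],s['tcp_pos'])
E
```

```text
clock: 19.18
tcp_pos: [0.4391, -0.2038, 0.1843]
tool_rot: [-0.47, 3.106, -0.001]
ft_force: [0.3, -3.0, 4.9]
width: 0.0129
gripper_force: 60.8
caddy side 110 [140.2 166.  498.8 555.7]
crate side 51 [113.7 121.9 124.6 127.1]
caddy end 24 [164.5 165.9 167.1 167.8]
crate end 35 [123.8 125.5 127.4 129.3]
[ 0.29471625 -2.23495386  4.76592055] [-0.1364024   0.10227604  0.00343348] [ 0.43909521 -0.20376718  0.18432136]
```

```bash
python3 -m jog '[{"x":0,"y":0,"z":0.1,"roll":0,"gripper":0},{"x":0,"y":0,"z":0.1,"roll":0,"gripper":0},{"x":0,"y":0,"z":0.1,"roll":0,"gripper":0},{"x":0,"y":0,"z":0,"roll":0,"gripper":0},{"x":0,"y":0,"z":0,"roll":0,"gripper":0},{"x":0,"y":0,"z":0,"roll":0,"gripper":0},{"x":0,"y":0,"z":0,"roll":0,"gripper":2},{"x":0,"y":0,"z":0,"roll":0,"gripper":4},{"x":0,"y":0,"z":0,"roll":0,"gripper":6},{"x":0,"y":0,"z":0,"roll":0,"gripper":6},{"x":0,"y":0,"z":0,"roll":0,"gripper":6},{"x":0,"y":0,"z":0,"roll":0,"gripper":6}]'
python3 -m jog '[{"x":0,"y":0,"z":1,"roll":0,"gripper":6},{"x":0,"y":0,"z":2,"roll":0,"gripper":6},{"x":0,"y":0,"z":3,"roll":0,"gripper":6},{"x":0,"y":0,"z":3,"roll":0,"gripper":6},{"x":0,"y":0,"z":3,"roll":0,"gripper":6},{"x":0,"y":-3,"z":0,"roll":0,"gripper":6},{"x":0,"y":-4,"z":0,"roll":0,"gripper":6},{"x":0,"y":-4,"z":0,"roll":-4,"gripper":6},{"x":0,"y":-4,"z":0,"roll":-4,"gripper":6},{"x":0,"y":-4,"z":0,"roll":-4,"gripper":6},{"x":-1,"y":-4,"z":0,"roll":-4,"gripper":6},{"x":-2,"y":-3,"z":0,"roll":-4,"gripper":6},{"x":-2,"y":-3,"z":0,"roll":-4,"gripper":6},{"x":-2,"y":-3,"z":0,"roll":-4,"gripper":6},{"x":-2,"y":-3,"z":0,"roll":-4,"gripper":6},{"x":0,"y":0,"z":0,"roll":0,"gripper":6},{"x":0,"y":0,"z":0,"roll":0,"gripper":6}]'
python3 - <<'E'
from rel import *
p,d=env.grab_frame('top');q,_=env.grab_frame('scene')
X=cloud(d,'top');k=np.radians(17.2);c=np.array([.4419,-.2023])
A=np.array([[np.cos(k),np.sin(k)],[-np.sin(k),np.cos(k)]])
L=(X[...,:2]-c)@A.T*1000;z=X[...,2]*1000;x,y=L[...,0],L[...,1]
def r(n,m):print(n,m.sum(),np.percentile(z[m],[25,50,75]).round(1) if m.any() else'')
for s in(1,-1):
    r(f'caddy end {s}',(abs(x-s*78)<3)&(abs(abs(y)-30)<22)&(z>140));r(f'crate end {s}',(abs(x-s*93)<2)&(abs(y)<60)&(z>90))
    r(f'caddy side {s}',(abs(y-s*54.5)<2.5)&(abs(x)<75)&(z>140))
m=(abs(x)<95)&(abs(y)<70)&(z>160)&(z<185);print(rect(L[m]/1000))
f=q[130:290,290:430];g=p[170:310,340:486]
cv2.imwrite('pics/both3.png',np.hstack([cv2.resize(f,(400,457),interpolation=2),cv2.resize(g,(400,457),interpolation=2)]))
E
```

```text
clock: 20.23
tcp_pos: [0.4388, -0.2034, 0.1872]
tool_rot: [0.47, -3.106, -0.001]
ft_force: [-0.4, -0.1, 0.7]
width: 0.0598
gripper_force: 0.0
clock: 21.65
tcp_pos: [0.3474, -0.555, 0.3065]
tool_rot: [-0.409, -3.114, -0.002]
ft_force: [-0.3, 0.5, -0.3]
width: 0.06
gripper_force: 0.0
caddy end 1 111 [162.8 169.2 172.5]
crate end 1 70 [127.9 130.2 132.3]
caddy side 1 167 [165.8 169.9 172.9]
caddy end -1 164 [171.7 824.4 833.2]
crate end -1 178 [128.  816.1 835. ]
caddy side -1 265 [153.1 165.8 170.8]
(array([-0.8, -0.3]), array([166.3, 118.4]), 0.2)
```

View pics/both3.png

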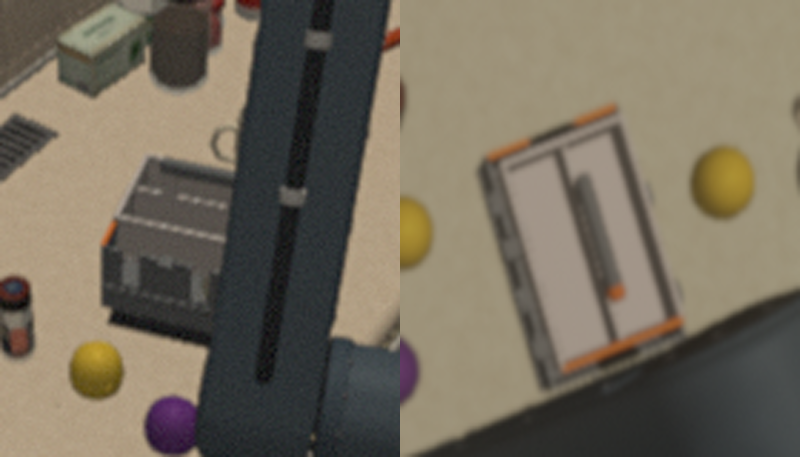

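The caddy is centred and aligned within 1 mm, with its orange end at (620,345) and the crate's at (550,130). I'll do a plane fit of both rims to confirm both ends are home.

Run:
```python
from rel import *
p,d=env.grab_frame('top')
X=cloud(d,'top');k=np.radians(17.2);c=np.array([.4419,-.2023])
A=np.array([[np.cos(k),np.sin(k)],[-np.sin(k),np.cos(k)]])
L=(X[...,:2]-c)@A.T*1000;z=X[...,2]*1000;x,y=L[...,0],L[...,1]
m=(z>160)&(z<182)&(((abs(abs(y)-55)<3)&(abs(x)<82))|((abs(abs(x)-78)<4)&(abs(y)<57)))
M=np.c_[x[m],y[m],np.ones(m.sum())];print('caddy',m.sum(),np.linalg.lstsq(M,z[m],rcond=None)[0])
for s in(1,-1):
    a=m&(s*x>70);b=(abs(s*x-93)<2.5)&(abs(y)<60)&(z>118)&(z<145);print(s,a.sum(),np.median(z[a]),b.sum(),np.median(z[b]))
```

```text
caddy 522 [4.49879520e-03 1.07296387e-02 1.70026193e+02]
1 138 170.524671823323 82 129.71522069022885
-1 108 170.32181659876454 80 128.59006936229449
```

Both ends stand 41 to 42 mm above the crate rim (home is 42 mm) and the caddy is level to 0.01 rad, so I'm handing in.

```bash
python3 -c "
from workcell import env;print(env.hand_in())"
```

```text
the job is handed in; nothing more can be done
None
```

The caddy is stacked on the crate with orange ends opposite and released, and the job is handed in; the camera shows it level, within about 1 mm of centre and home at both ends, though the hand-in gave no verdict.

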